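# Open the ratchet clamp on a plaster mould

## Task

The casting is ready to come out: with a fingertip, press down the red release pad on the clamp's sliding jaw and, keeping it down, push the jaw back along the bar, away from the plaster mould, until it is fully open against its stop. Then let the pad spring up and come away. Leave the mould standing where it is and do not disturb the cup, jar, brush and wooden rib around the clamp.

Things in the scene. Friction and masses are not known exactly. Their poses are not given: they have to be found in the camera images.
- clamp: Mould clamp fixed to the bench, 348 x 120 mm. Origin: centre of its underside. x points along the bar, the way the sliding jaw opens; z up. Wooden runners (tops 50 mm up) flank a flat notched steel bar. At -x (-170 to -150 mm) a teal fixed jaw 132 mm tall; at +x (156 to 178 mm) a teal end stop 60 mm tall. The mould stands between fixed and sliding jaw.
- jaw (a joint): Teal sliding jaw along the bar, m: 0 = most closed, 0.120 = fully open at its stop; starts at 0 to 0.035. Its middle is at x = -15 mm + this value in the clamp's frame. An 8 mm ratchet stops it from opening (after up to 8 mm of play) unless the red pad is held down; then it slides with a few newtons. Its upright plate on the mould side is 14 mm thick, 110 mm wide, top 127 mm above the bench.
- release (a joint): Red release pad on the sliding jaw, how far it is pressed down in m: 0 = up, 0.010 = fully down. About 5 N to start it, 9 N fully down; springs back when let go. The ratchet lets go beyond 0.005 and bites again at the next tooth when the pad comes up, so keep it well down while the jaw travels.
- release_top (a point): Centre of the top of the red release pad (56 mm along the clamp's x, 50 mm along y), 82 mm above the bench when up; moves with jaw and pad. It lies in a well open above and at both sides: the jaw's plate is 37 mm from this point towards the clamp's -x, the lip 37 mm towards +x.
- jaw_lip (a point): Middle of the top inner edge of the upright dark steel lip (12 mm thick, 70 mm wide) on the sliding jaw, at the +x side of the red pad; 107 mm above the bench. A fingertip on the pad that moves towards the clamp's +x comes up against it and pushes the jaw open.
- mould_mid (a point): Centre of the white plaster mould (70 mm along the clamp's x, 90 mm along y, 85 mm tall, two halves held by black bands, dark pour hole on top, about 0.6 kg). It stands loose on the runners, its top 135 mm above the bench.
- cup: Bystander: bisque (salmon-pink) cup, 74 mm across, 85 mm tall; origin under its foot.
- brush: Bystander: brush 180 mm long, lying.
- rib: Bystander: flat dark wooden rib 100 x 50 x 8 mm, lying.
- jar: Bystander: amber jar with a lid, 72 mm across, 100 mm tall; origin under its foot.
Not all that is in view belongs to the job. Leave any green look-alike of the part that bears mould_mid alone.

How it is judged:
On the way, in this order (a step that is already met when the one before it is completed fails the run):
1. the release pad is pressed down by the fingers, the jaw still near where it started (value of joint release above 0.006 m and contact force between the fingers and clamp above 0.5 N and distance of jaw_lip from where it was at the start of the episode below 0.03 m), for 0.05 s.
2. the jaw is pushed fully open while the pad is held down (value of joint jaw above 0.113 m and value of joint release above 0.004 m), for 0.05 s.
At the end, for the whole second after the job is handed in: The sliding jaw is fully open (within 7 mm of its stop) and at rest, the release pad has sprung up (within 4 mm), and the mould stands upright within 15 mm of where it was (value of joint jaw above 0.113 m and velocity of joint jaw below 0.01 m/s and value of joint release below 0.004 m and distance of mould_mid from where it was at the start of the episode below 0.015 m and angle between mould_mid's own z axis and vertical below 0.15 rad); the robot touches nothing.
It fails at once if the mould is moved or lifted more than 15 mm, or tipped (not (distance of mould_mid from where it was at the start of the episode below 0.015 m and angle between mould_mid's own z axis and vertical below 0.15 rad)).
It fails at once if the cup, jar, brush or rib is moved or lifted more than 30 mm (distance of any of cup, brush, rib, jar from where it was at the start of the episode above 0.03 m).
It also fails if it takes over 35 s, if anything falls off the work surface, if the arm or the gripper's body presses on something with over 40 N, if the wrist force passes 120 N, or if a joint passes its speed limit or range.

## Robot

A 7-joint arm with a two-finger parallel gripper is mounted at the origin on the work surface. World frame = base frame: x ahead of the robot, y to its left, z up, the work surface at z = 0. Lengths are in m, angles in rad, forces in N, time in s.
With the tool pointing down it reaches from about 0.35 to 0.9 m from the base axis. Payload 8.1 kg.
Tool frame: the origin (TCP) lies midway between the tips of the shut fingers; the grasp point (between the pads) lies arm.hold_point_z behind it (arm.hold_point_z is the distance from the TCP to the grasp point, in m); z points along the fingers, x is the direction in which the jaws open and shut, and the axes are right-handed (so a half turn about z gives the same grasp; the last joint's range is limited). The gripper opens to 92 mm and grips with 3 to 60 N. Pads are 19 mm wide; open, the fingers measure 130 mm over their backs; the gripper's body (75 mm by 190 mm) begins 47 mm behind the grasp point.
Start: joints at [1.149, 0.434, 0.025, 1.573, -0.012, 1.134, -0.075], TCP at [0.196, -0.594, 0.227] pointing down, gripper open.
Joint ranges: [-2.62, 2.62], [-0.44, 2.09], [-1.27, 1.32], [0.08, 2.57], [-1.32, 4.46], [0.12, 2], [-2.74, 2.74]. Speed limits (rad/s): [2.22, 2.22, 3.01, 3.01, 3.14, 3.14, 3.14].

## Interface

Orientations are given as a rotation vector (axis times angle).
In Python, from cell import arm gives the robot as it stands.
- The arm moves only by the shell command python3 -m pendant 'ROWS' [FORCE]. ROWS is JSON, a list of rows, each an object with "dp": the shift along the tool's x, y, z in m, a list of three; "rotation": the turn, a rotation vector about the tool's x, y, z in rad, a list of three; "fingers": the closure, from -1 (fully open) to 1 (shut). In form: [{"dp": [x, y, z], "rotation": [rx, ry, rz], "fingers": fingers}, ...]. A call has 1 to 20 rows; each row is the pose to reach, as a shift and turn from the pose measured when the call began, along the tool's axes at that moment; what a row does not reach only later rows make up. A row lasts 1/8 s, in which the tool goes at most 62.5 mm and 10.7 degrees, less where a joint would pass 70% of its speed; a pose out of reach is approached as far as the arm can. A call with a gripper value outside its range is refused whole. The fingers move at their own pace and stop on an object; FORCE is the grip in N (left out, the last holds). Time passes only in rows, so rows that repeat a pose let the fingers close. It gives the time, the measured TCP pose, the force and the opening at its end, in the units of the state.
- arm.observe(): the state, without advancing time (a new reading comes with each control period).
- arm.get_image(name): name is "scene" or "top"; returns the picture (400x640x3 uint8, blue, green, red); there is no depth.
- arm.camera_params(name): a dict with "camera_matrix" (3x3 intrinsics, pixels), "rvec" (rotation vector, rad) and "tvec" (3), from world to camera coordinates, as OpenCV has them. Camera axes: x right, y down, z forward; pixel columns grow to the right and rows downward; lengths in m; the calibration is good to about 2 mm. A picture is of the moment at which its call begins. camera_params takes no time and is no camera call.
- arm.sign_off(): hands the job in, once; it reports no verdict.
The state is a dict: "clock": time; "joints": joint angles; "dq": joint speeds; "joint_efforts": joint torques, N m; "position": TCP position; "ee_rot": TCP orientation; "force": force on the tool from outside, world axes, zero at the start; "ft_torque": the same for the moment, N m; "width": opening from 0.0 (shut) to 1.0 (fully open).
Only numpy, scipy, OpenCV 4.12 (cv2) and the standard library are available. Lean on these libraries where they do the work, as an engineer would, in place of code of your own. Each camera call takes 0.05 s, during which the arm holds its last target.

## Working session

There is one attempt and no reset: what is moved stays moved. The work goes in short steps, Python scripts to look and compute and a shell command to move; the robot and the scene stay as the last step left them, time stands still between calls to the robot, and variables do not carry over. Pictures are saved under pics/ and viewed, and the job is handed in when it is done.

```bash
mkdir -p pics; ls; python3 - <<'E'
from cell import arm
import cv2
print(arm.observe())
for n in("scene","top"):
    im=arm.get_image(n); cv2.imwrite(f"pics/{n}0.png",im); print(n,arm.camera_params(n))
print(arm.hold_point_z)
E
```

```text
pics
{'clock': 0.0, 'joints': array([ 1.14938888,  0.43521697,  0.02498776,  1.57407397, -0.01158399,
        1.13403174, -0.07514772]), 'dq': array([ 1.18792407e-03,  6.00275115e-04,  3.45400627e-05, -2.68738522e-03,
        1.36993108e-04, -6.60923761e-04, -5.49132298e-04]), 'joint_efforts': array([-4.00571316e-04, -6.67846298e+01,  9.85026062e-01, -3.14454961e+01,
       -6.04950730e-02,  4.27916273e-02,  2.06413902e-04]), 'position': array([ 0.19566848, -0.59304288,  0.22595785]), 'ee_rot': array([-2.54513109e+00,  1.84036385e+00,  2.15769548e-03]), 'force': array([ 0.20575451, -0.35439939, -0.07290238]), 'ft_torque': array([0.01735316, 0.00536107, 0.01076018]), 'width': 0.9951637835820278}
scene {'camera_matrix': array([[454.81228328,   0.        , 325.10930575],
       [  0.        , 454.81228328, 205.52122656],
       [  0.        ,   0.        ,   1.        ]]), 'rvec': array([ 1.88857233,  1.25885406, -0.65955158]), 'tvec': array([-0.22518212, -0.25142153,  1.44895829])}
top {'camera_matrix': array([[394.14367366,   0.        , 316.89982527],
       [  0.        , 394.14367366, 199.37046193],
       [  0.        ,   0.        ,   1.        ]]), 'rvec': array([ 2.15219694, -2.21457742,  0.04605322]), 'tvec': array([-0.00747214,  0.58045925,  0.95671426])}
0.0188
```

View pics/scene0.png

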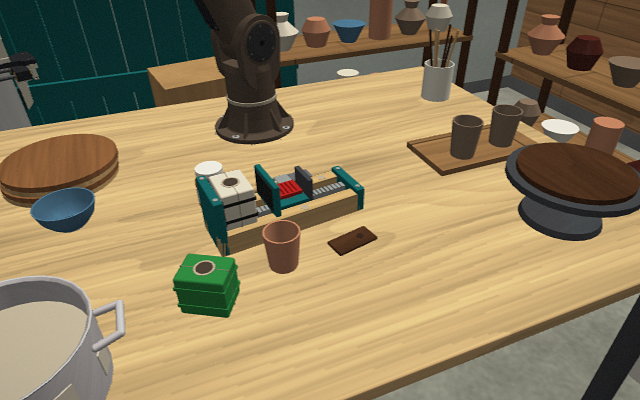

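View pics/top0.png

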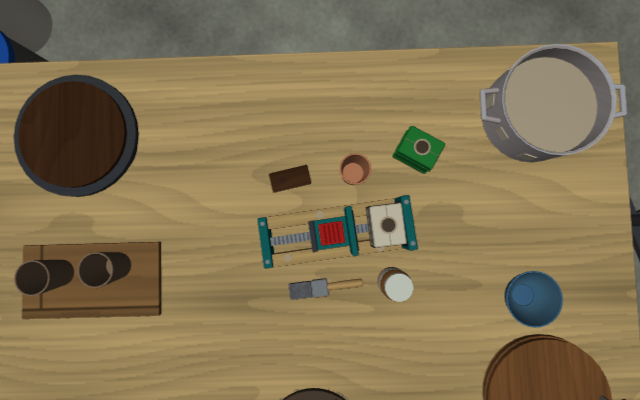

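The scene picture shows the clamp's teal fixed jaw with the white mould at about (232,190), the red pad at (288,187) with the dark lip at (304,181), and the end stop at (347,188). The green look-alike is at (207,285). In the top picture the pad is at (331,233), the lip at (313,236), the stop at (265,243), the mould at (388,226), the cup at (355,169), the rib at (290,179), the brush at (325,288) and the jar at (397,286).

Things that could be taken for the pad, in top pixels: the red pad (331,233), the salmon cup (355,169), and the brush ferrule (310,289). By the description it is the pad at (331,233). I'll check it in a close crop.

```bash
cat > h.py <<'E'
import numpy as np, cv2
from cell import arm
def par(n):
    c=arm.camera_params(n); return c["camera_matrix"],np.array(c["rvec"],float),np.array(c["tvec"],float)
def ray(n,uv,z):
    K,r,t=par(n); R=cv2.Rodrigues(r)[0]
    d=R.T@np.linalg.inv(K)@np.array([uv[0],uv[1],1.]); o=-R.T@t
    return o+d*(z-o[2])/d[2]
def proj(n,P):
    K,r,t=par(n); return cv2.projectPoints(np.atleast_2d(np.array(P,float)),r,t,K,None)[0].reshape(-1,2)
E
python3 - <<'E'
from h import *
t=cv2.imread("pics/top0.png"); s=cv2.imread("pics/scene0.png")
cv2.imwrite("pics/topc.png",cv2.resize(t[185:280,250:430],None,fx=4.4,fy=4.4,interpolation=cv2.INTER_CUBIC))
cv2.imwrite("pics/scc.png",cv2.resize(s[150:260,190:370],None,fx=4.4,fy=4.4,interpolation=cv2.INTER_CUBIC))
for n,im in(("top",t),("scene",s)):
    h=cv2.cvtColor(im,cv2.COLOR_BGR2HSV)
    m=((h[...,0]<6)|(h[...,0]>174))&(h[...,1]>180)&(h[...,2]>90)
    k,l,st,c=cv2.connectedComponentsWithStats(m.astype(np.uint8))
    for i in range(1,k):
        if st[i,4]>30: print(n,st[i],c[i],ray(n,c[i],.082))
print(proj("top",arm.observe()["position"]))
E
```

```text
top [319 221  26  24 493] [331.22515213 232.9168357 ] [ 0.49823005 -0.05573274  0.082     ]
scene [278 180  24  18 248] [288.60483871 187.76612903] [ 0.50227412 -0.05006884  0.082     ]
[[626.4055079  390.03415936]]
```

View pics/topc.png

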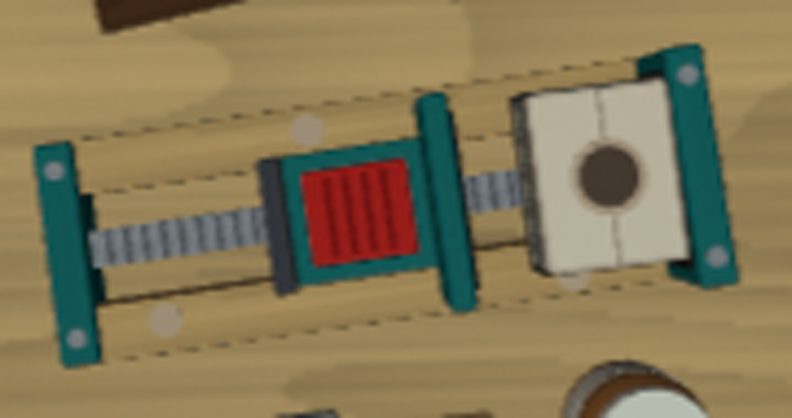

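View pics/scc.png

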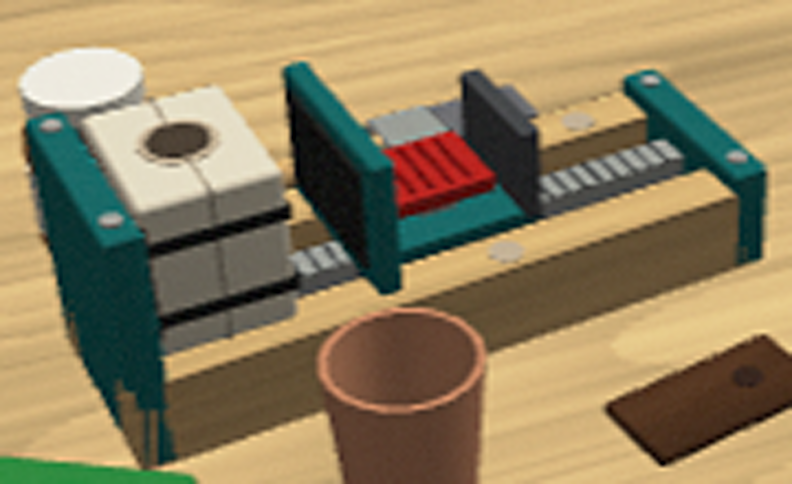

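The crops confirm it: the red ribbed pad sits in the well between the teal plate and the dark lip. Next I fit the clamp pose.

```bash
python3 - <<'E'
from h import *
from scipy.optimize import least_squares
# name,(cx,cy,z, moves),crop px
T=[(178,-60,60,0,36,148),(178,60,60,0,66,366),(156,-60,60,0,72,144),(156,60,60,0,99,358),
(-170,-60,132,0,702,45),(-170,60,132,0,738,282),
(-37,-55,127,1,418,97),(-51,-55,127,1,446,95),(-37,55,127,1,447,310),(-51,55,127,1,476,306),
(37,-35,107,1,284,158),(37,35,107,1,299,290),(0,0,82,1,359,212)]
S=[(-37,-55,127,1,390,165),(-37,55,127,1,303,63),(37,-35,107,1,523,135),(37,35,107,1,465,75),(178,-60,60,0,765,172),(-170,-60,132,0,99,248)]
def res(p,full=False):
    x,y,a,q=p; c,s=np.cos(a),np.sin(a); out=[]
    for n,L,o in(("top",T,(250,185)),("scene",S,(190,150))):
        P=[];uv=[]
        for X,Y,Z,m,u,v in L:
            X=X/1e3+m*q;Y/=1e3;P.append((x+c*X-s*Y,y+s*X+c*Y,Z/1e3)); uv.append((o[0]+(u+.5)/4.4-.5,o[1]+(v+.5)/4.4-.5))
        r=proj(n,P)-uv
        if n=="scene": r=r*(1 if full else .5)
        out.append(r)
    return out if full else np.concatenate(out).ravel()
r=least_squares(res,[.5,-.07,1.6,0.01],loss="soft_l1")
print(r.x,np.degrees(r.x[2])); 
for a in res(r.x,True): print(a.round(1))
x,y,a,q=r.x; e=np.array([np.cos(a),np.sin(a)])
print("pad",np.array([x,y])+q*e,"xdir",e,"lip",np.array([x,y])+(q+.037)*e, "mould face guess")
print("tool",cv2.Rodrigues(arm.observe()["ee_rot"])[0].round(4))
E
```

```text
[ 0.49960127 -0.06506223  1.68557786  0.00964665] 96.57649744707695
[[-1.1 -0.8]
 [-1.1  0.4]
 [-0.1 -1.2]
 [ 0.7  0.9]
 [ 0.3 -0.7]
 [ 0.9  0.5]
 [ 0.  -0.7]
 [-0.  -1.2]
 [ 0.8  1. ]
 [ 0.7  1. ]
 [-1.5 -0.6]
 [-0.4  0.6]
 [-0.1  0. ]]
[[ 1.1 -0.5]
 [ 0.4 -0.8]
 [-1.   0.5]
 [-1.9 -0.2]
 [ 0.5 -0.7]
 [-0.3 -0.1]]
pad [ 0.49849645 -0.05547905] xdir [-0.11452966  0.99341983] lip [ 0.49425885 -0.01872252] mould face guess
tool [[ 3.134e-01 -9.496e-01 -6.000e-04]
 [-9.496e-01 -3.134e-01  1.300e-03]
 [-1.400e-03  1.000e-04 -1.000e+00]]
```

The fit is good to about 1 px. The clamp's x direction is (-0.115, 0.993), and the pad is at (0.4985, -0.0555). The jaw is at about 0.025, so about 95 mm is left to travel. With tool y along the clamp's x, the 75 mm side of the body clears the plate. I'll move to above the well with the fingers shut.

```bash
python3 -m pendant '[{"dp":[-0.035,-0.038,0],"rotation":[0,0,-0.114],"fingers":1},{"dp":[-0.071,-0.076,0],"rotation":[0,0,-0.228],"fingers":1},{"dp":[-0.106,-0.114,0],"rotation":[0,0,-0.342],"fingers":1},{"dp":[-0.142,-0.153,0],"rotation":[0,0,-0.456],"fingers":1},{"dp":[-0.177,-0.191,0],"rotation":[0,0,-0.570],"fingers":1},{"dp":[-0.213,-0.229,0],"rotation":[0,0,-0.684],"fingers":1},{"dp":[-0.248,-0.267,0],"rotation":[0,0,-0.797],"fingers":1},{"dp":[-0.284,-0.305,0],"rotation":[0,0,-0.911],"fingers":1},{"dp":[-0.319,-0.344,0],"rotation":[0,0,-1.025],"fingers":1},{"dp":[-0.355,-0.382,0],"rotation":[0,0,-1.139],"fingers":1},{"dp":[-0.390,-0.420,0],"rotation":[0,0,-1.253],"fingers":1},{"dp":[-0.4255,-0.458,0],"rotation":[0,0,-1.367],"fingers":1},{"dp":[-0.4255,-0.458,0],"rotation":[0,0,-1.367],"fingers":1},{"dp":[-0.4255,-0.458,0],"rotation":[0,0,-1.367],"fingers":1}]'
cat > st.py <<'E'
from h import *
o=arm.observe(); R=cv2.Rodrigues(o["ee_rot"])[0]; p=o["position"]
e=np.array([np.cos(1.68558),np.sin(1.68558),0]); n=np.array([-e[1],e[0],0])
d=p-np.array([.4996,-.0651,0])
print("t",o["clock"],"pos",p.round(4),"clamp frame x,y",(d@e).round(4),(d@n).round(4),"F",o["force"].round(1),"w",round(o["width"],3))
print("tool x,y,z in clamp",(R.T@np.c_[e,n,[0,0,1]]).round(3).tolist())
E
python3 st.py
```

```text
clock: 1.85
position: [0.4968, -0.0461, 0.2261]
ee_rot: [-3.135, -0.179, 0.003]
force: [0.1, -0.6, 0.7]
width: 0.005
t 1.85 pos [ 0.4968 -0.0461  0.2261] clamp frame x,y 0.0192 0.0006 F [ 0.1 -0.6  0.7] w 0.005
tool x,y,z in clamp [[-0.001, -1.0, -0.002], [-1.0, 0.001, -0.001], [0.001, 0.002, -1.0]]
```

Alignment is right: tool y = −clamp x and tool x = −clamp y. I'll lower to about 14 mm above the pad and look.

```bash
python3 -m pendant '[{"dp":[0,0,0.04],"rotation":[0,0,0],"fingers":1},{"dp":[0,0,0.08],"rotation":[0,0,0],"fingers":1},{"dp":[0,0,0.11],"rotation":[0,0,0],"fingers":1},{"dp":[0,0,0.13],"rotation":[0,0,0],"fingers":1},{"dp":[0,0,0.13],"rotation":[0,0,0],"fingers":1}]'; python3 st.py; python3 - <<'E'
from h import *
s=arm.get_image("scene")
cv2.imwrite("pics/s1.png",cv2.resize(s[100:260,170:390],None,fx=3.6,fy=3.6,interpolation=cv2.INTER_CUBIC))
E
```

```text
clock: 2.48
position: [0.4949, -0.0477, 0.0949]
ee_rot: [-3.136, -0.175, 0.008]
force: [0.4, 0.6, -0.1]
width: 0.005
t 2.475 pos [ 0.4949 -0.0477  0.0949] clamp frame x,y 0.0178 0.0027 F [ 0.4  0.6 -0.1] w 0.005
tool x,y,z in clamp [[-0.003, -1.0, -0.005], [-1.0, 0.003, -0.001], [0.001, 0.005, -1.0]]
```

View pics/s1.png

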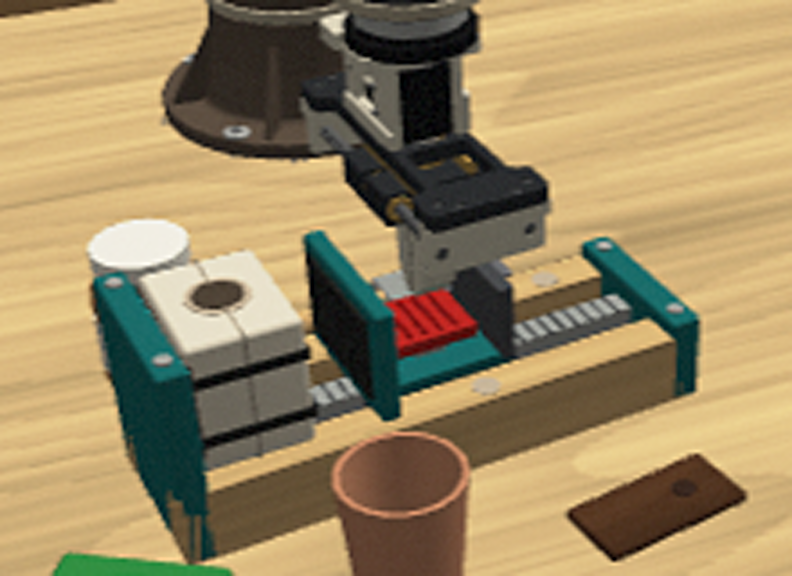

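The shut fingers hang just over the lip side of the red pad, with the tip at about crop pixel (430,285), and they're clear of the plate and lip. Now I press slowly.

```bash
python3 -m pendant '[{"dp":[0,0,0.006],"rotation":[0,0,0],"fingers":1},{"dp":[0,0,0.012],"rotation":[0,0,0],"fingers":1},{"dp":[0,0,0.016],"rotation":[0,0,0],"fingers":1},{"dp":[0,0,0.019],"rotation":[0,0,0],"fingers":1},{"dp":[0,0,0.022],"rotation":[0,0,0],"fingers":1},{"dp":[0,0,0.022],"rotation":[0,0,0],"fingers":1}]'; python3 st.py
```

```text
clock: 3.28
position: [0.4959, -0.0475, 0.0742]
ee_rot: [-3.137, -0.176, 0.005]
force: [-1.4, -0.8, 7.8]
width: 0.006
t 3.275 pos [ 0.4959 -0.0475  0.0742] clamp frame x,y 0.0179 0.0017 F [-1.4 -0.8  7.8] w 0.006
tool x,y,z in clamp [[-0.003, -1.0, -0.003], [-1.0, 0.003, -0.0], [0.0, 0.003, -1.0]]
```

7.8 N at 74 mm matches about 7–8 mm of pad travel. I'll press slightly deeper, slide to the lip and begin pushing.

```bash
python3 -m pendant '[{"dp":[0,0,0.0015],"rotation":[0,0,0],"fingers":1},{"dp":[0,-0.005,0.002],"rotation":[0,0,0],"fingers":1},{"dp":[0,-0.010,0.002],"rotation":[0,0,0],"fingers":1},{"dp":[0,-0.015,0.002],"rotation":[0,0,0],"fingers":1},{"dp":[0,-0.019,0.002],"rotation":[0,0,0],"fingers":1},{"dp":[0,-0.024,0.002],"rotation":[0,0,0],"fingers":1},{"dp":[0,-0.030,0.002],"rotation":[0,0,0],"fingers":1},{"dp":[0,-0.036,0.002],"rotation":[0,0,0],"fingers":1}]'; python3 st.py; python3 - <<'E'
from h import *
s=arm.get_image("scene")
cv2.imwrite("pics/s2.png",cv2.resize(s[100:260,170:390],None,fx=3.6,fy=3.6,interpolation=cv2.INTER_CUBIC))
E
```

```text
clock: 4.28
position: [0.4917, -0.0119, 0.0726]
ee_rot: [3.136, 0.175, -0.005]
force: [-2.9, -0.7, 8.1]
width: 0.01
t 4.275 pos [ 0.4917 -0.0119  0.0726] clamp frame x,y 0.0538 0.0017 F [-2.9 -0.7  8.1] w 0.01
tool x,y,z in clamp [[-0.003, -1.0, -0.003], [-1.0, 0.003, 0.001], [-0.001, 0.003, -1.0]]
```

View pics/s2.png

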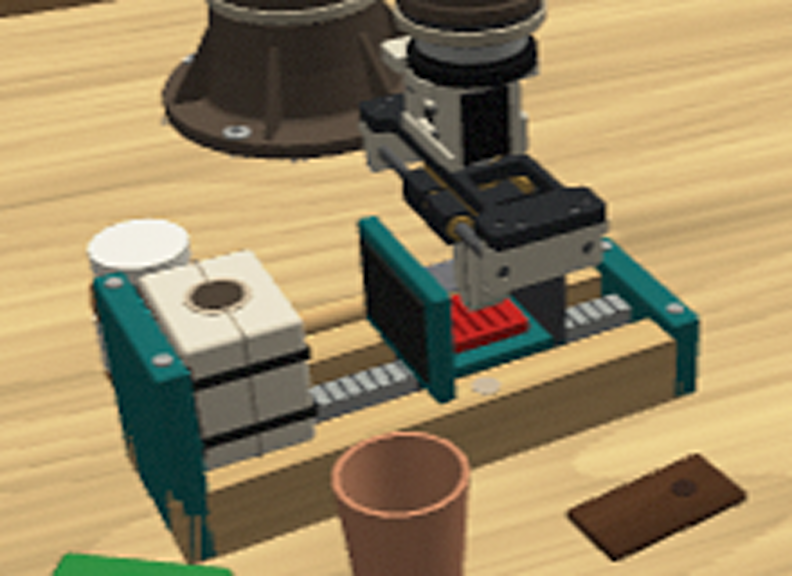

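The jaw is sliding with the pad held down: the plate's near corner has moved from crop (390,310) to (450,300), and the mould is still at (220,295). Continue to the stop.

```bash
python3 -m pendant '[{"dp":[0,-0.007,0],"rotation":[0,0,0],"fingers":1},{"dp":[0,-0.014,0],"rotation":[0,0,0],"fingers":1},{"dp":[0,-0.021,0],"rotation":[0,0,0],"fingers":1},{"dp":[0,-0.028,0],"rotation":[0,0,0],"fingers":1},{"dp":[0,-0.035,0],"rotation":[0,0,0],"fingers":1},{"dp":[0,-0.042,0],"rotation":[0,0,0],"fingers":1},{"dp":[0,-0.049,0],"rotation":[0,0,0],"fingers":1},{"dp":[0,-0.056,0],"rotation":[0,0,0],"fingers":1},{"dp":[0,-0.062,0],"rotation":[0,0,0],"fingers":1},{"dp":[0,-0.067,0],"rotation":[0,0,0],"fingers":1},{"dp":[0,-0.071,0],"rotation":[0,0,0],"fingers":1},{"dp":[0,-0.074,0],"rotation":[0,0,0],"fingers":1},{"dp":[0,-0.074,0],"rotation":[0,0,0],"fingers":1}]'; python3 st.py; python3 - <<'E'
from h import *
s=arm.get_image("scene")
cv2.imwrite("pics/s3.png",cv2.resize(s[100:260,170:390],None,fx=3.6,fy=3.6,interpolation=cv2.INTER_CUBIC))
E
```

```text
clock: 5.95
position: [0.4843, 0.0617, 0.0733]
ee_rot: [3.135, 0.175, -0.002]
force: [0.2, -3.7, 8.7]
width: 0.004
t 5.95 pos [0.4843 0.0617 0.0733] clamp frame x,y 0.1278 0.0007 F [ 0.2 -3.7  8.7] w 0.004
tool x,y,z in clamp [[-0.003, -1.0, -0.001], [-1.0, 0.003, 0.001], [-0.001, 0.001, -1.0]]
```

View pics/s3.png

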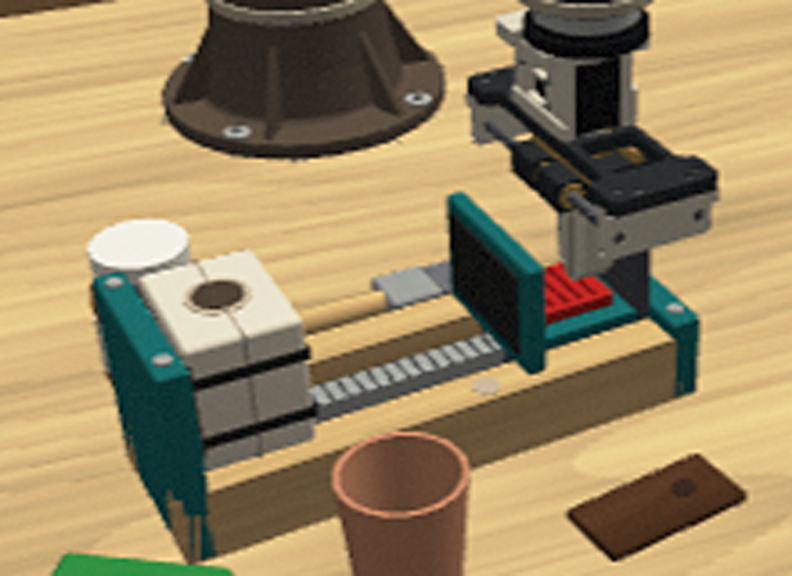

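The jaw is near the end stop, with its foot at crop (650,310) against the stop at (675,320). I'll push on until the force along the bar shows the stop.

```bash
python3 -m pendant '[{"dp":[0,-0.003,0.001],"rotation":[0,0,0],"fingers":1},{"dp":[0,-0.005,0.001],"rotation":[0,0,0],"fingers":1},{"dp":[0,-0.007,0.001],"rotation":[0,0,0],"fingers":1},{"dp":[0,-0.007,0.001],"rotation":[0,0,0],"fingers":1}]'; python3 st.py
```

```text
clock: 6.5
position: [0.4844, 0.0658, 0.0728]
ee_rot: [3.132, 0.172, -0.001]
force: [0.7, -10.5, 8.8]
width: 0.008
t 6.5 pos [0.4844 0.0658 0.0728] clamp frame x,y 0.1318 0.0001 F [  0.7 -10.5   8.8] w 0.008
tool x,y,z in clamp [[-0.005, -1.0, -0.001], [-1.0, 0.005, 0.005], [-0.005, 0.001, -1.0]]
```

```bash
python3 -m pendant '[{"dp":[0,-0.005,0],"rotation":[0,0,0],"fingers":1},{"dp":[0,-0.007,0],"rotation":[0,0,0],"fingers":1},{"dp":[0,-0.007,0],"rotation":[0,0,0],"fingers":1}]'; python3 st.py; python3 - <<'E'
from h import *
s=arm.get_image("top")
cv2.imwrite("pics/t4.png",cv2.resize(s[150:310,230:430],None,fx=3.7,fy=3.7,interpolation=cv2.INTER_CUBIC))
E
```

```text
clock: 6.88
position: [0.4844, 0.0658, 0.0729]
ee_rot: [3.124, 0.164, -0.002]
force: [3.9, -24.1, 9.9]
width: 0.004
t 6.875 pos [0.4844 0.0658 0.0729] clamp frame x,y 0.1318 0.0002 F [  3.9 -24.1   9.9] w 0.004
tool x,y,z in clamp [[-0.01, -1.0, -0.002], [-1.0, 0.01, 0.013], [-0.013, 0.002, -1.0]]
```

View pics/t4.png

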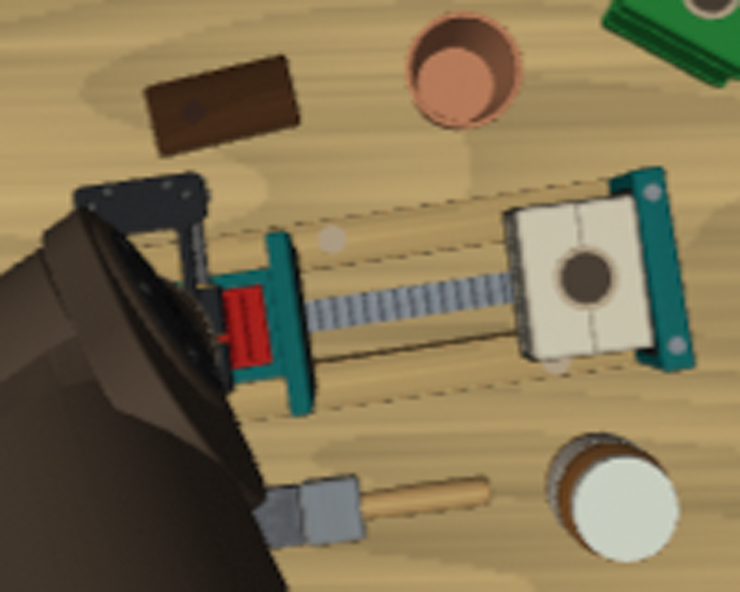

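It's against the hard stop: there was no motion while the force along the bar rose from 10 N to 24 N, and the TCP is at 131.8 mm against the predicted 132.5 mm. The mould is still at crop (585,277). I'll lift straight up with a slight push kept on, then move away from the lip and up.

```bash
python3 -m pendant '[{"dp":[0,-0.002,-0.003],"rotation":[0,0,0],"fingers":1},{"dp":[0,-0.001,-0.008],"rotation":[0,0,0],"fingers":1},{"dp":[0,-0.001,-0.014],"rotation":[0,0,0],"fingers":1},{"dp":[0,0,-0.020],"rotation":[0,0,0],"fingers":1},{"dp":[0,0.006,-0.024],"rotation":[0,0,0],"fingers":1},{"dp":[0,0.010,-0.030],"rotation":[0,0,0],"fingers":1},{"dp":[0,0.012,-0.06],"rotation":[0,0,0],"fingers":1},{"dp":[0,0.012,-0.10],"rotation":[0,0,0],"fingers":1},{"dp":[0,0.012,-0.14],"rotation":[0,0,0],"fingers":1},{"dp":[0,0.012,-0.16],"rotation":[0,0,0],"fingers":1},{"dp":[0,0.012,-0.16],"rotation":[0,0,0],"fingers":1}]'; python3 st.py; python3 - <<'E'
from h import *
s=arm.get_image("scene")
cv2.imwrite("pics/s5.png",cv2.resize(s[100:260,170:390],None,fx=3.6,fy=3.6,interpolation=cv2.INTER_CUBIC))
s=arm.get_image("top")
cv2.imwrite("pics/t5.png",cv2.resize(s[150:310,230:430],None,fx=3.7,fy=3.7,interpolation=cv2.INTER_CUBIC))
E
```

```text
clock: 8.3
position: [0.4866, 0.0563, 0.2346]
ee_rot: [3.124, 0.163, 0.004]
force: [0.5, 0.5, -0.2]
width: 0.003
t 8.3 pos [0.4866 0.0563 0.2346] clamp frame x,y 0.1221 -0.001 F [ 0.5  0.5 -0.2] w 0.003
tool x,y,z in clamp [[-0.01, -1.0, 0.002], [-1.0, 0.01, 0.013], [-0.013, -0.001, -1.0]]
```

View pics/s5.png

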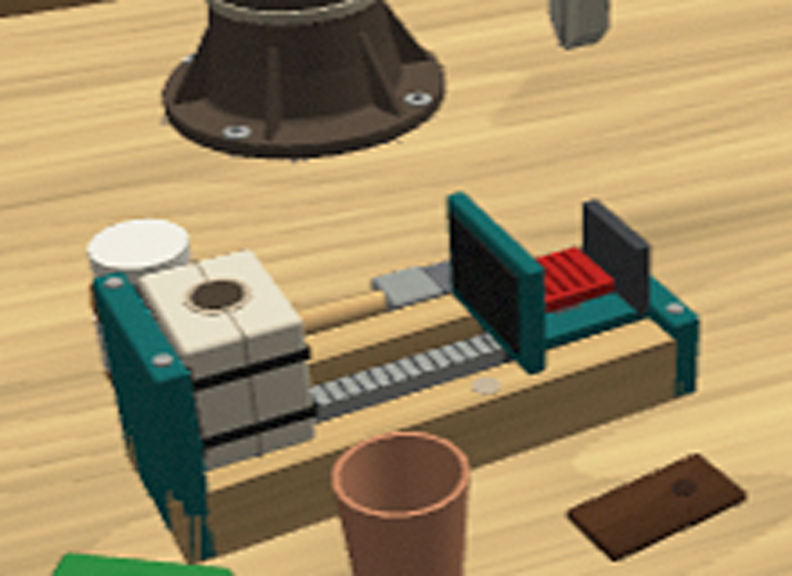

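View pics/t5.png

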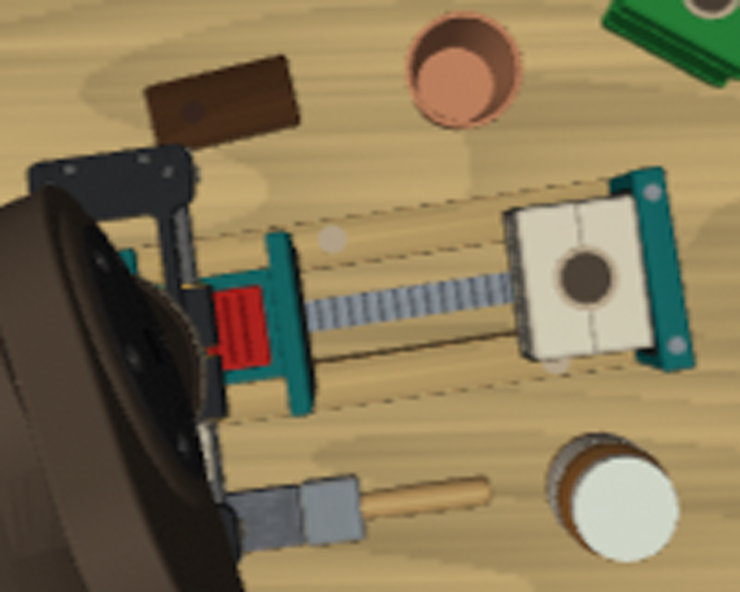

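The jaw plate is unchanged from its position at the stop: near top corner at crop (543,268) in the scene view, (285,235) in the top view. The pad's near corner rose from (610,297) to (613,283), about 3.5 image pixels or 10 mm, so the pad is up. The mould, cup, rib, brush and jar are where they were, and the arm is clear with no force on it.

```bash
python3 -c "
from cell import arm
print(arm.sign_off())"
```

```text
the job is handed in; nothing more can be done
None
```

I pressed the red pad with the shut fingers, pushed the jaw open to its stop with the pad held down, let the pad spring up, and lifted clear. The job was handed in at about 8.4 s of the 35 s allowed; sign-off reports no verdict.

- **Pad down:** I pressed to about 9 mm, with 8–10 N of vertical force. It stayed there for the whole push.
- **Jaw open:** the tool stopped at 131.8 mm along the clamp, against 132.5 mm predicted for the stop. It did not move further while the force along the bar rose from 10 to 24 N. The jaw looked unchanged in the pictures after I let go.
- **Pad up:** its corner rose about 3.5 pixels in the scene view, roughly 10 mm.
- **Everything else:** the mould, cup, jar, brush and rib look unmoved in both cameras, judged by eye from the pictures. The arm is clear, with under 1 N on the tool.

No check failed. For most of the travel the jaw seemed to move by friction on the pad, and the fingers only met the lip close to the stop.

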